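Cover the serving pans with their lids

ROBOT

A 6-joint arm with a two-finger parallel gripper is mounted at the origin on the work surface. World frame = base frame: x ahead of the robot, y to its left, z up, the work surface at z = 0. Lengths are in m, angles in rad, forces in N, time in s.
With the tool pointing down it reaches from about 0.325 to 0.775 m from the base axis. Payload 5.5 kg.
Tool frame: the origin (TCP) lies between the finger pads; the fingertips stand r.finger_overhang ahead of it and the grasp point (between the pads) lies 5 mm behind it (r.finger_overhang is the distance from the TCP to the fingertips, in m); z points along the fingers, y is the line along which they close (so a half turn about z gives the same grasp; the last joint's range is limited). The gripper opens to 85 mm and grips with 20 to 120 N. Pads are 22 mm wide; open, the fingers measure 114 mm over their backs; the gripper's body (76 mm by 85 mm) begins 54 mm behind the grasp point. The pads swing forward as they close: fully open they stand 13 mm farther back than shut.
Start: joints at [-1.281, 0.091, 1.231, -0, 1.82, -0.057], TCP at [0.204, -0.564, 0.245] pointing down, gripper open.
Joint ranges: [-2.87, 2.87], [-0.86, 2.18], [0.17, 2.46], [-1.51, 4.65], [0.06, 2.69], [-2.65, 2.65]. Speed limits (rad/s): [2.57, 2.57, 3.01, 3.14, 3.14, 3.14].

INTERFACE

Orientations are given as a unit quaternion [x, y, z, w].
In Python, from bench import r, eoat, kin, sensors, imaging, ticket gives the robot as it stands. The module is installed in compiled form; this text tells all that it offers. Calls block until the motion is done:
- r.goto(position, orientation): joint-space move of the TCP to a pose.
- r.servo_line(position, rot=None, rate=0.15, until_force=None): straight line of the TCP; rot=None keeps the orientation; rate is the mean speed in m/s. With until_force (N) it stops when the force on the tool has changed by that much, and returns True; else False.
- r.set_joints(angles): joint-space move.
- eoat.let_go() and eoat.close(): open the fingers fully, or close them until they stop; the grip force is fixed at half the most.
- r.sleep(seconds).
- kin.ik(position, orientation): joint angles nearest the present ones, or None.
- sensors.sense(): the state.
- imaging.grab_frame(name): name is "scene" or "side" or "wrist"; returns a dict with "img" (384x512x3 uint8, red, green, blue), "mtx" (3x3 intrinsics, pixels), "rvec" (rotation vector, rad) and "tvec" (3), from world to camera coordinates, as OpenCV has them; the wrist camera has in their place "T_tool_cam" (4x4, takes a point from camera to tool coordinates, whose origin is the TCP and whose axes are the flange's). Camera axes: x right, y down, z forward; pixel columns grow to the right and rows downward; lengths in m; the calibration is good to about 2 mm. A picture is of the moment at which its call begins: read the wrist's pose just before it. There is no depth.
A pose or a line that the arm cannot do raises r.Unreachable and nothing moves.
- ticket.sign_off(): hands the job in; it is judged then, once.
The state is a dict: "time_s": time; "qpos": joint angles; "joint_velocities": joint speeds; "tau": joint torques, N m; "tool_pos": TCP position; "tcp_rot": TCP orientation; "wrist_force": force on the tool from outside, world axes, zero at the start; "wrist_torque": the same for the moment, N m; "opening": opening from 0.0 (shut) to 1.0 (fully open); "gripper_force": force on a finger pad.
Only numpy, scipy, OpenCV 4.12 (cv2) and the standard library are available. Lean on these libraries where they do the work, as an engineer would, in place of code of your own. Each camera call takes 0.05 s, during which the arm holds its last target. There are 200 camera calls.

TASK

Serving has paused: cover the four small open steel pans of food with the four lids that lie among them, each pan with the lid of its own shape and size, fully home on the rim, level and square with the pan. Set the lids down without dropping them, and leave the pans, the steel tumbler and the salt shaker standing where they are.

Things in the scene. Friction and masses are not known exactly. Their poses are not given: they have to be found in the camera images.
- oblong_lid: Oblong steel lid, 154 mm (its x) by 94 mm (its y), 124 x 64 mm plug beneath (7 mm play all round). Origin: centre of the plug's underside (z=0 on the table). Plug 8 mm deep, plate z 8-11, domed to 14. Black bow handle along its x, 56 long, 14 wide, z 26-46 mm: grip across it (along y) from above at z 37. Seated: origin 8 mm below the rim. About 140 g; the same either way round.
- square_lid: Square flat steel lid, 104 x 104 mm, with a 74 x 74 mm plug beneath (7 mm play all round). Origin: centre of the plug's underside (z=0 on the table). Plug 8 mm deep, plate z 8-11, domed to 14. Black bow handle along its x, 56 long, 14 wide, z 26-46 mm: grip across it (along y) from above at z 37. Seated: origin 8 mm below the rim. About 110 g; fits in any of four quarter turns.
- wide_lid: Larger round steel lid, 120 mm in diameter, with a plug of 90 mm beneath (7 mm play all round). Origin: centre of the plug's underside (z=0 on the table). Plug 8 mm deep, plate z 8-11, domed to 14. Black knob in the middle, 28 mm disc, z 26-46 mm: grip from above at z 37. Seated: origin 8 mm below the rim. About 120 g.
- narrow_lid: Smaller round steel lid, 88 mm in diameter, with a plug of 58 mm beneath (7 mm play all round). Origin: centre of the plug's underside (z=0 on the table). Plug 8 mm deep, plate z 8-11, domed to 14. Black knob in the middle, 28 mm disc, z 26-46 mm: grip from above at z 37. Seated: origin 8 mm below the rim. About 80 g.
- oblong_pan: Loose, open steel pan standing on the table; origin at the centre of its underside, z up. Walls 4 mm. Oblong, 146 mm (its x) by 86 mm (its y), 60 mm high, mouth 138 x 78 mm; holds small bread rolls, well below the rim. About 0.8 kg.
- square_pan: Loose, open steel pan standing on the table; origin at the centre of its underside, z up. Walls 4 mm. Square, 96 x 96 mm, 65 mm high, mouth 88 x 88 mm; holds small mandarins, well below the rim. About 0.7 kg.
- wide_pan: Loose, open steel pan standing on the table; origin at the centre of its underside, z up. Walls 4 mm. Larger round one, 112 mm in diameter, 75 mm high, mouth 104 mm; holds small peeled potatoes, well below the rim. About 0.8 kg.
- narrow_pan: Loose, open steel pan standing on the table; origin at the centre of its underside, z up. Walls 4 mm. Smaller round one, 80 mm in diameter, 70 mm high, mouth 72 mm; holds cherry tomatoes, well below the rim. About 0.5 kg.
- tumbler: Bystander: empty open steel tumbler, 66 mm in diameter at the rim, 95 mm high, standing among the pans and lids. Origin at the centre of its underside, z up. Leave it standing.
- shaker: Bystander: glass salt shaker with a steel cap, 45 mm in diameter, 75 mm high, standing at the left end of the far row. Origin at the centre of its underside, z up. Leave it standing.
Things that resemble listed ones, but are neither listed nor needed, are in the scene too. Leave any purple look-alike of the narrow_lid alone.

How it is judged:
By the outcome, as a careful person would: the job done as asked, in the order asked, and still so for the second after the job is handed in, with the robot touching nothing.
It also fails if it takes over 120 s, if anything falls off the work surface, if the arm or the gripper's body presses on something with over 40 N, if the wrist force passes 120 N, or if a joint passes its speed limit or range.

## Working session

There is one attempt and no reset: what is moved stays moved. The work goes in short steps, each a Python script; the robot and the scene stay as the last script left them, time stands still between calls to the robot, and variables do not carry over. Pictures are saved under pics/ and viewed, at most 14 in all, crops included, and the job is handed in when it is done.

```bash
mkdir -p pics; python3 - <<'E'
from bench import r, eoat, kin, sensors, imaging, ticket
import cv2, numpy as np
for n in("scene","side"):
    f=imaging.grab_frame(n); np.savez(f"pics/{n}.npz",**f)
    cv2.imwrite(f"pics/{n}.png",cv2.resize(f["img"][:,:,::-1],(800,600),interpolation=cv2.INTER_CUBIC))
    R=cv2.Rodrigues(np.array(f["rvec"]))[0]; print(n,(-R.T@np.array(f["tvec"])).round(3),R[2].round(2),f["mtx"][0,0])
f=imaging.grab_frame("wrist");print(f["T_tool_cam"],f["mtx"]); s=sensors.sense();print(s["tool_pos"],s["tcp_rot"],r.finger_overhang,s["time_s"])
E
```

```text
scene [ 1.491 -0.394  1.049] [-0.69  0.27 -0.67] 440.888151170315
side [0.188 0.911 0.962] [ 0.22 -0.68 -0.7 ] 409.5357931639907
[[ 6.53443409e-04 -9.57009947e-01 -2.90054363e-01  7.45148241e-02]
 [ 9.99999781e-01  6.56860224e-04  8.55753275e-05  1.13195275e-03]
 [ 1.08628734e-04 -2.90054355e-01  9.57010167e-01 -1.28540744e-01]
 [ 0.00000000e+00  0.00000000e+00  0.00000000e+00  1.00000000e+00]] [[341.72774738   0.         247.00661485]
 [  0.         341.72774738 191.72979475]
 [  0.           0.           1.        ]]
[ 0.20386646 -0.56408895  0.2443879 ] [ 9.85004520e-01  1.72526756e-01 -1.08107504e-04 -7.75648667e-04] 0.014 0.15
```

View pics/scene.png

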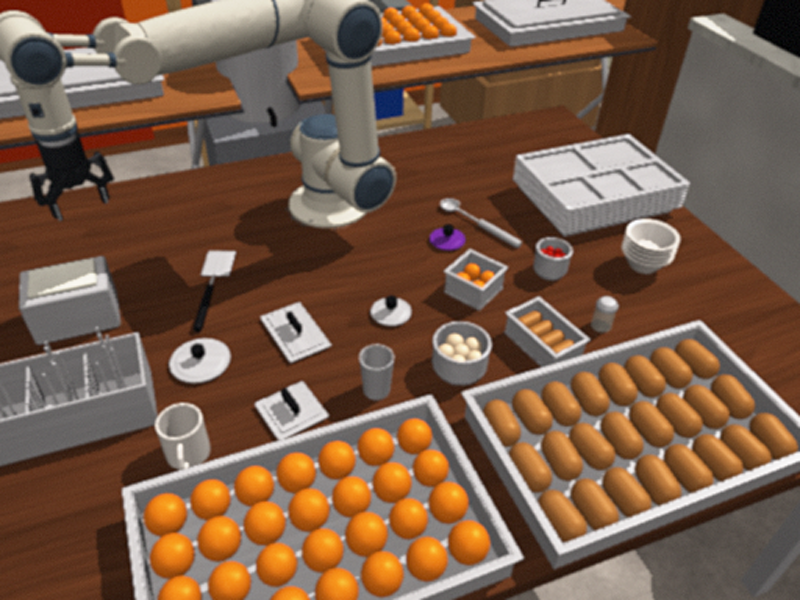

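View pics/side.png

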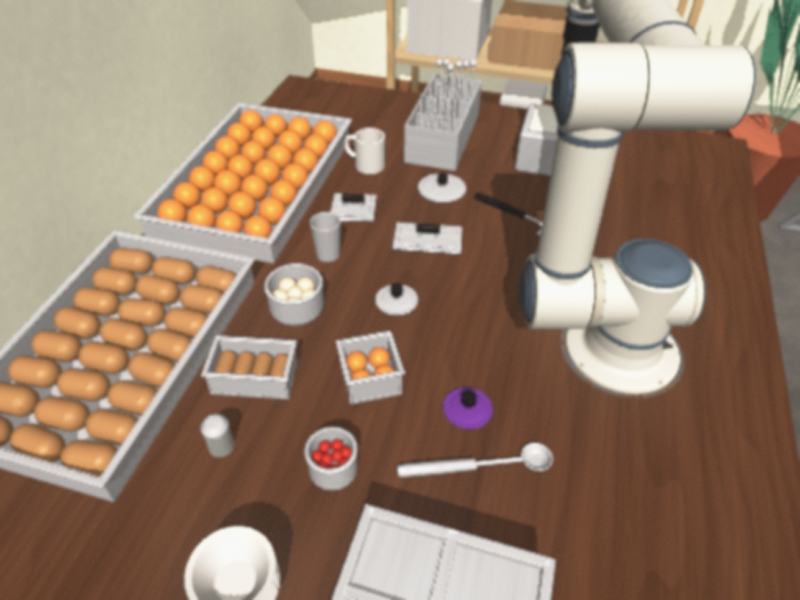

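The scene view shows these items, with positions in 800x600 px.

- **Lids, scene view:** wide (200,360), oblong (295,330), square (292,408), narrow steel (390,311).
- **Narrow lid choice:** the purple knobbed disc at (447,238) is the look-alike. The steel one at (390,311) fits the description, since the narrow_lid is steel.
- **Pans, scene view:** wide/potatoes (461,345), oblong/rolls (546,328), square/mandarins (476,272), narrow/tomatoes (553,250).
- **Bystanders, scene view:** tumbler (377,370), shaker (605,313).
- **Side view:** it agrees with this layout.

Next I'll triangulate rough positions from both views.

```bash
cat > h.py <<'E'
from bench import r, eoat, kin, sensors, imaging, ticket
import cv2, numpy as np
from scipy.spatial.transform import Rotation as Ro
def q(a): return [np.cos(a/2),np.sin(a/2),0,0]
def rays(px,f,pose=None):
    K=np.array(f["mtx"]); px=np.atleast_2d(px).astype(float)
    d=np.c_[px,np.ones(len(px))]@np.linalg.inv(K).T
    if pose is None:
        R=cv2.Rodrigues(np.array(f["rvec"]))[0]; return -R.T@np.array(f["tvec"]).ravel(), d@R
    T=np.eye(4);T[:3,:3]=Ro.from_quat(pose[1]).as_matrix();T[:3,3]=pose[0];T=T@np.array(f["T_tool_cam"])
    return T[:3,3], d@T[:3,:3].T
def on_plane(px,f,z,pose=None):
    c,d=rays(px,f,pose); return (c+d*((np.broadcast_to(z,len(d))-c[2])/d[:,2])[:,None])[:,:2]
def snap(name):
    s=sensors.sense(); pose=(np.array(s["tool_pos"]),np.array(s["tcp_rot"]))
    f=imaging.grab_frame("wrist"); np.savez(f"pics/{name}.npz",p=pose[0],o=pose[1],**f)
    return f,pose
def load(name):
    f=np.load(f"pics/{name}.npz"); return f,(f["p"],f["o"]) if "p" in f else None
E
python3 - <<'E'
from h import *
a,_=load("scene");b,_=load("side")
# name: scene px, side px, z
P=dict(wlid=((198,350),(443,179),.046),olid=((293,320),(428,228),.044),slid=((290,399),(353,199),.044),nlid=((391,301),(397,289),.046),
purple=((448,229),(469,397),.046),wpan=((461,342),(295,285),.075),opan=((546,325),(252,355),.06),span=((476,270),(369,354),.065),npan=((553,250),(332,447),.07),
tumb=((377,354),(325,224),.095),shak=((606,303),(215,426),.075))
for n,(u,v,z) in P.items():
    x=on_plane(np.array(u)/1.5625,a,z)[0]; y=on_plane(np.array(v)/1.5625,b,z)[0]
    print(n,x.round(3),y.round(3),np.hypot(*y).round(3))
for p in [(.45,0,.4),(.45,-.2,.4),(.45,.1,.35),(.5,0,.3)]:
    print(p,[kin.ik(list(p),q(k)) is not None for k in(0,np.pi/2,np.pi,-np.pi/2)])
E
```

```text
wlid [ 0.469 -0.409] [ 0.456 -0.397] 0.605
olid [ 0.447 -0.209] [ 0.444 -0.202] 0.488
slid [ 0.652 -0.268] [ 0.644 -0.257] 0.693
nlid [0.463 0.004] [0.454 0.011] 0.454
purple [0.264 0.228] [0.256 0.233] 0.346
wpan [0.652 0.081] [0.644 0.087] 0.65
opan [0.654 0.274] [0.654 0.267] 0.706
span [0.45  0.212] [0.449 0.206] 0.494
npan [0.449 0.409] [0.443 0.41 ] 0.603
tumb [ 0.644 -0.093] [ 0.647 -0.089] 0.653
shak [0.651 0.418] [0.638 0.432] 0.77
(0.45, 0, 0.4) [True, True, True, False]
(0.45, -0.2, 0.4) [True, True, True, False]
(0.45, 0.1, 0.35) [True, True, True, False]
(0.5, 0, 0.3) [True, True, True, False]
```

```bash
python3 - <<'E'
from h import *
for n,p in (("w1",(.57,-.2,.35)),("w2",(.57,.26,.35))):
    try: r.goto(list(p),q(0))
    except r.Unreachable as e: print(n,e); continue
    r.sleep(.3); f,pose=snap(n); print(pose,sensors.sense()["time_s"])
    cv2.imwrite(f"pics/{n}.png",cv2.resize(f["img"][:,:,::-1],(800,600),interpolation=cv2.INTER_CUBIC))
E
```

```text
(array([ 0.5698131 , -0.20048593,  0.34990785]), array([ 9.99999925e-01, -3.80916486e-04, -6.92685724e-05, -2.46795966e-05])) 2.4083
(array([0.57027698, 0.25934049, 0.35000634]), array([ 9.99999857e-01, -5.33749092e-04,  1.10603852e-05,  1.06660572e-05])) 4.4417
```

View pics/w1.png

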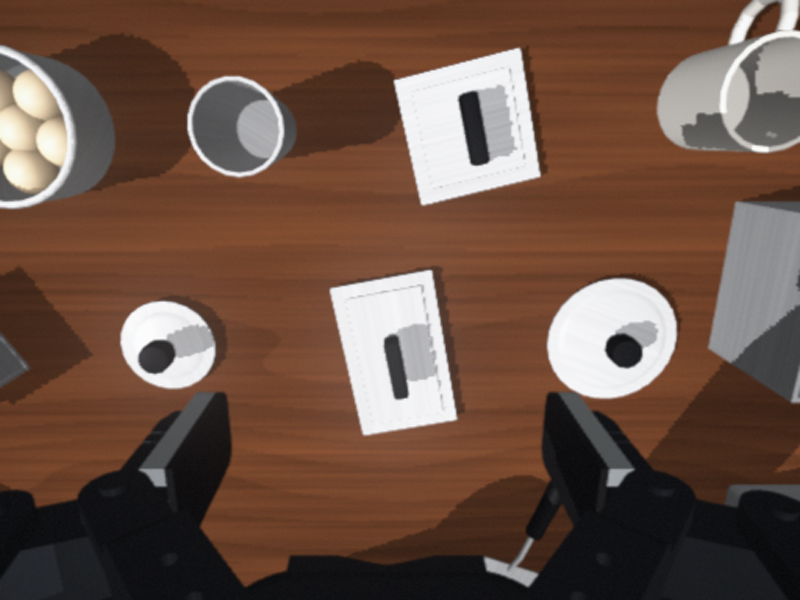

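View pics/w2.png

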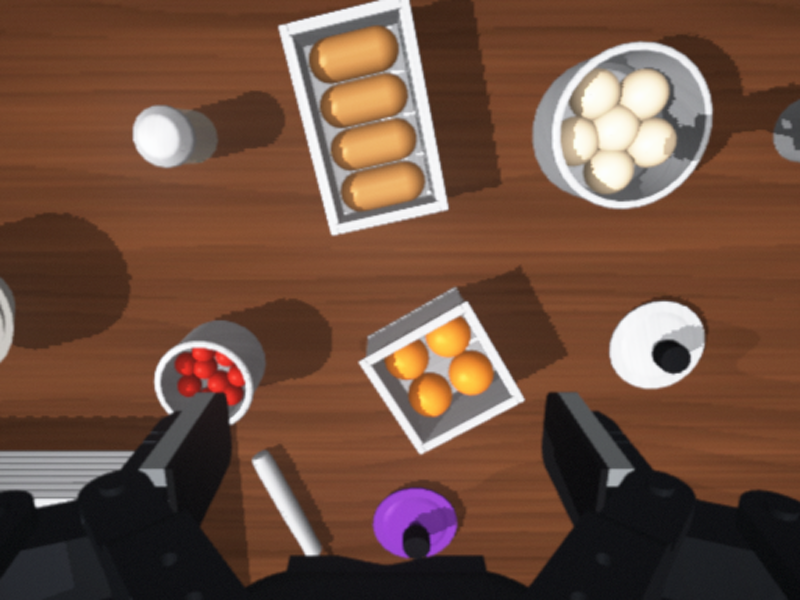

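w1 (800x600 px) shows the lids flat on the table: square (467,127), oblong (393,352), wide (612,338), narrow steel (168,345). w2 shows the pan rims: oblong (363,115, its top corner is slightly cut off), wide (632,125), square (441,377), narrow (203,385, partly behind a finger). It also shows the purple decoy at (415,523), which I'll leave alone.

Next I'll measure from bright masks and check the sizes.

```bash
python3 - <<'E'
from h import *
S={"w1":dict(square_lid=(432,110,.011,'r'),oblong_lid=(365,330,.011,'r'),wide_lid=(575,330,.011,'c'),narrow_lid=(140,330,.011,'c')),
"w2":dict(narrow_lid=(630,330,.011,'c'),oblong_pan=(320,160,.06,'r'),wide_pan=(632,125,.075,'c'),square_pan=(441,377,.065,'r'),narrow_pan=(203,385,.07,'c'))}
W={'square_pan':75,'oblong_pan':125,'wide_pan':90,'narrow_pan':57}
for v,D in S.items():
    f,pose=load(v); m=f["img"].min(2)
    for n,(x,y,z,k) in D.items():
        for th in (190,205,220):
            b=(m>th).astype(np.uint8)
            if 'pan' in n:  # keep the rim: largest component in the window
                w=np.zeros_like(b); cv2.circle(w,(int(x/1.5625),int(y/1.5625)),int(W[n]/1.3),1,-1); b=b*w
                _,lab,st,_=cv2.connectedComponentsWithStats(b); l=1+np.argmax((st[1:,2]*st[1:,3]))
            else:
                _,lab,st,_=cv2.connectedComponentsWithStats(b); l=lab[int(y/1.5625),int(x/1.5625)]
                if l==0: print(n,th,'miss');continue
            c=cv2.findContours((lab==l).astype(np.uint8),0,cv2.CHAIN_APPROX_NONE)[0]; c=max(c,key=len)[:,0]
            p=cv2.convexHull((on_plane(c,f,z,pose)*1000).astype(np.float32))
            if k=='r':
                (cx,cy),(a,bb),t=cv2.minAreaRect(p); long=t if a>=bb else t+90; print(n,th,round(cx,1),round(cy,1),round(a,1),round(bb,1),'long axis',round((long+90)%180-90,1))
            else:
                (cx,cy),R=cv2.minEnclosingCircle(p); e=cv2.fitEllipse(p); print(n,th,round(cx,1),round(cy,1),'D',round(2*R,1),'ell',np.round(e[0],1),np.round(e[1],1))
E
```

```text
square_lid 190 651.7 -269.8 103.3 103.9 long axis -76.3
square_lid 205 651.7 -270.0 102.9 103.1 long axis -76.4
square_lid 220 651.7 -269.8 102.8 102.2 long axis 13.6
oblong_lid 190 447.4 -209.8 153.1 93.9 long axis 10.8
oblong_lid 205 447.5 -210.0 152.6 93.0 long axis 10.7
oblong_lid 220 447.5 -209.8 152.2 91.7 long axis 10.8
wide_lid 190 463.7 -412.2 D 119.5 ell [ 463.5 -412.1] [118.1 118.8]
wide_lid 205 463.5 -412.1 D 118.7 ell [ 463.6 -411.9] [117.4 118. ]
wide_lid 220 463.4 -412.1 D 118.0 ell [ 463.4 -412. ] [117.2 117.5]
narrow_lid 190 458.3 4.1 D 87.3 ell [458.2   4.2] [86.4 86.6]
narrow_lid 205 458.2 4.2 D 86.9 ell [458.3   4.2] [85.8 86.1]
narrow_lid 220 458.2 4.3 D 86.2 ell [458.2   4.2] [85.2 85.7]
narrow_lid 190 458.2 4.7 D 87.6 ell [458.6   4.7] [86.1 87.3]
narrow_lid 205 458.8 4.5 D 87.0 ell [458.6   4.6] [85.9 86.5]
narrow_lid 220 458.2 4.7 D 86.7 ell [458.5   4.7] [85.3 85.9]
oblong_pan 190 656.9 272.8 152.9 93.8 long axis 12.6
oblong_pan 205 656.9 273.0 152.7 93.5 long axis 12.6
oblong_pan 220 656.9 272.9 152.7 92.4 long axis 12.6
wide_pan 190 651.7 82.7 D 114.0 ell [651.7  82.6] [112.9 113.4]
wide_pan 205 651.8 82.7 D 113.6 ell [651.7  82.6] [112.4 113. ]
wide_pan 220 651.7 82.4 D 112.8 ell [651.6  82.5] [111.8 112.4]
square_pan 190 448.0 211.1 103.6 103.3 long axis 31.0
square_pan 205 448.0 211.3 103.2 103.0 long axis 31.0
square_pan 220 447.9 211.1 102.8 102.4 long axis 31.0
narrow_pan 190 445.4 412.6 D 81.6 ell [445.4 412.8] [79.9 81.1]
narrow_pan 205 445.3 412.7 D 81.0 ell [445.3 412.8] [79.9 80.3]
narrow_pan 220 445.5 412.7 D 80.2 ell [445.2 413. ] [78.8 80.2]
```

All measured sizes fit the given ones. The two rectangular pans read about 7 mm wide on both axes, which looks like a rim lip. Since that is symmetric, the centres hold. I'll do the narrow lid (the steel one) first, confirming it with a close crop.

```bash
cat >> h.py <<'E'
ZG=.032; ZC=.2; D=np.deg2rad
def st(t):
    s=sensors.sense(); print(t,np.round(s["tool_pos"],4),"open",round(s["opening"],3),"F",np.round(s["wrist_force"],1),"t",round(s["time_s"],1)); return s
def to(x,y,z,a,rate=.3): r.servo_line([x,y,z],rot=q(D(a)),rate=rate)
def pick(x,y,a):
    r.goto([x,y,ZC],q(D(a))); to(x,y,ZG+.04,a,.2); 
    print("touch" if r.servo_line([x,y,ZG],rate=.08,until_force=10) else "clear")
    eoat.close(); st("closed"); to(x,y,ZG+.03,a,.08); to(x,y,ZC,a,.2); st("lifted")
def place(x,y,a,h,dz=0):
    to(x,y,ZC,a,.25); z=h-.008+ZG+dz; to(x,y,z+.015,a,.12)
    hit=r.servo_line([x,y,z-.004],rate=.02,until_force=6); s=st(f"down hit={hit} expected z={z:.4f}"); return s["tool_pos"][2]-z
def leave(x,y,a):
    z=sensors.sense()["tool_pos"][2]; eoat.let_go(); to(x,y,z+.04,a,.08); to(x,y,ZC,a,.25); st("left")
E
python3 - <<'E'
from h import *
f,_=load("w2"); cv2.imwrite("pics/crop.png",cv2.resize(f["img"][180:360,220:470,::-1],(800,576),interpolation=cv2.INTER_CUBIC))
E
```

```text
(no output)
```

View pics/crop.png

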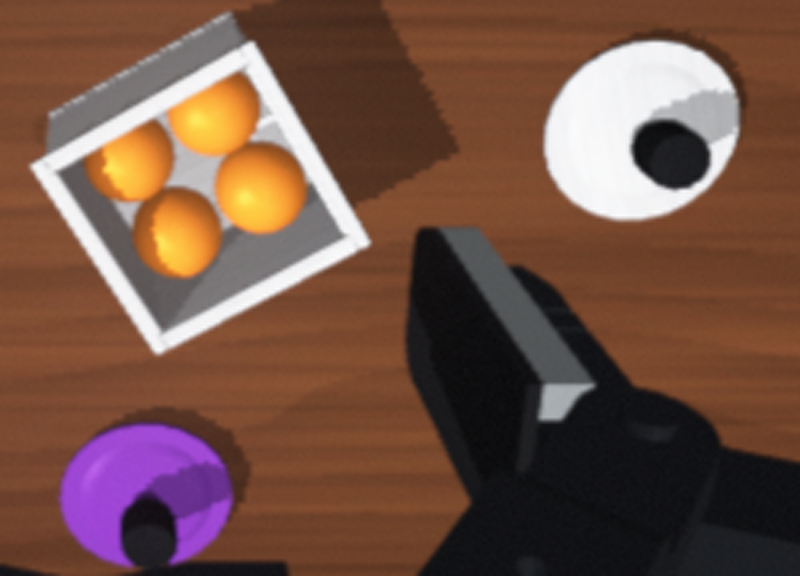

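The crop shows two candidates: the steel-white 88 mm lid at (640,130), which is the narrow_lid, and the purple look-alike at (147,500), which I leave alone. The square pan's rim lip is visible too, which explains the 7 mm.

```bash
python3 - <<'E'
from h import *
pick(.4584,.0044,0)
print("dz",place(.4453,.4128,0,.07))
E
```

```text
clear
closed [0.4588 0.0044 0.0325] open 0.304 F [0.3 0.1 3. ] t 7.7
lifted [0.4579 0.0044 0.1983] open 0.305 F [-0.2 -0.3 -1.3] t 9.0
down hit=True expected z=0.0940 [0.4452 0.4127 0.0947] open 0.309 F [-0.4 -0.4  5.2] t 12.4
dz 0.000747217690109464
```

It seated at the expected height (0.7 mm off, against 8 mm if the plug were riding the rim). I'll release it and do the wide lid.

```bash
python3 - <<'E'
from h import *
leave(.4453,.4128,0)
pick(.4636,-.4120,90)
d=place(.6517,.0826,45,.075); print("dz",d)
if abs(d)<.003: leave(.6517,.0826,45)
E
```

```text
left [0.4457 0.4131 0.2011] open 1.002 F [-0.5  0.   0.3] t 14.1
clear
closed [ 0.4639 -0.4123  0.0326] open 0.305 F [ 0.6 -0.1  2. ] t 19.0
lifted [ 0.4632 -0.4116  0.198 ] open 0.303 F [ 0.1 -0.1 -1.4] t 20.4
down hit=True expected z=0.0990 [0.6516 0.0826 0.0998] open 0.311 F [ 0.1 -0.3  3.6] t 24.2
dz 0.0008026023893195622
left [0.6522 0.0827 0.2013] open 1.004 F [ 0.  -0.4 -1.1] t 25.9
```

```bash
python3 - <<'E'
from h import *
pick(.6517,-.2699,13.6)
d=place(.4480,.2111,31,.065); print("dz",d)
if abs(d)<.003: leave(.4480,.2111,31)
else: raise SystemExit
pick(.4475,-.2099,10.8)
d=place(.6569,.2729,12.6,.06); print("dz",d)
if abs(d)<.003:
    leave(.6569,.2729,12.6)
    r.goto([.57,.26,.35],q(0)); r.sleep(.3); f,_=snap("e2"); cv2.imwrite("pics/e2.png",cv2.resize(f["img"][:,:,::-1],(800,600),interpolation=cv2.INTER_CUBIC))
E
```

```text
clear
closed [ 0.6519 -0.27    0.0323] open 0.155 F [-0.2 -0.5  1.4] t 29.3
lifted [ 0.6513 -0.2697  0.1979] open 0.154 F [-0.2  0.3 -2.2] t 30.7
down hit=True expected z=0.0890 [0.448  0.2111 0.0893] open 0.153 F [1.1 0.5 2.9] t 34.6
dz 0.0003017287822296988
left [0.4483 0.2112 0.2006] open 1.001 F [-0.   0.4 -1. ] t 36.4
clear
closed [ 0.4477 -0.21    0.0323] open 0.152 F [ 0.1 -0.8  0.8] t 40.0
lifted [ 0.447  -0.2097  0.1982] open 0.151 F [-0.6  1.4 -1.5] t 41.4
down hit=True expected z=0.0840 [0.6569 0.2729 0.0843] open 0.153 F [0.7 0.8 5.2] t 45.3
dz 0.0003304211639183485
left [0.6572 0.273  0.2012] open 0.999 F [-0.5  1.4  0.3] t 47.1
```

View pics/e2.png

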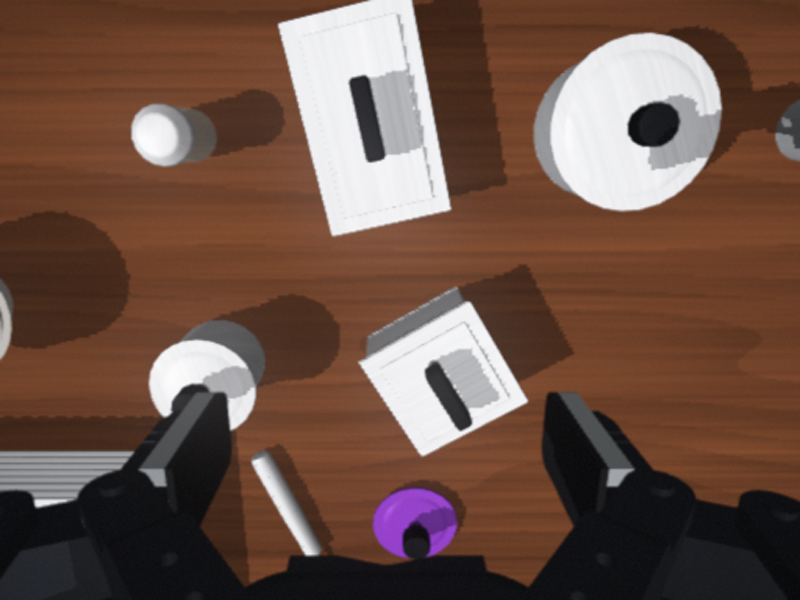

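```bash
python3 - <<'E'
from h import *
f,pose=load("e2"); m=(f["img"].min(2)>200).astype(np.uint8); _,lab,_,_=cv2.connectedComponentsWithStats(m)
for n,x,y,h in(("ob",.6569,.2729,.06),("sq",.448,.2111,.065),("wi",.6517,.0826,.075),("na",.4453,.4128,.07)):
    z=h+.003; T=np.eye(4);T[:3,:3]=Ro.from_quat(pose[1]).as_matrix();T[:3,3]=pose[0];T=np.linalg.inv(T@f["T_tool_cam"])
    a=np.r_[x,y+.03,z,1]; c=T@a; u=f["mtx"]@c[:3]; u=(u/u[2]).astype(int)
    l=lab[u[1],u[0]]
    if not l: print(n,"miss",u); continue
    c=max(cv2.findContours((lab==l).astype(np.uint8),0,1)[0],key=len)[:,0]
    p=(on_plane(c,f,z,pose)*1000).astype(np.float32); print(n,np.round(cv2.minAreaRect(p)[0],1),np.round(cv2.minAreaRect(p)[1:][0],1),round(cv2.minAreaRect(p)[2],1))
f=imaging.grab_frame("side"); cv2.imwrite("pics/e3.png",cv2.resize(f["img"][150:350,60:340,::-1],(800,571),interpolation=cv2.INTER_CUBIC))
E
```

```text
ob [656.5 272.1] [152.8  93.6] 12.6
sq [448.6 210. ] [103.5 103.3] 31.0
wi [653.4  84.2] [115.6 118.2] 83.9
na [461.7 422.4] [47.  86.2] 31.9
```

View pics/e3.png

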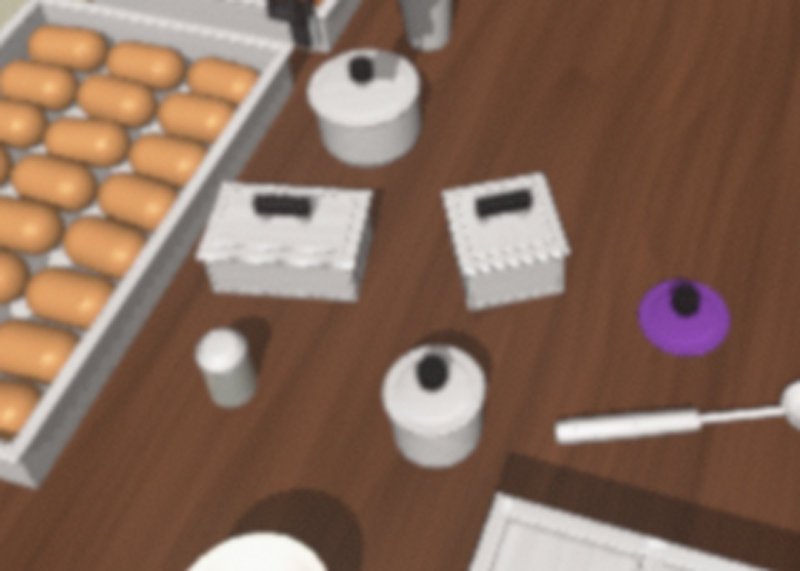

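Both views show all four lids seated level on their own pans: oblong (285,220), square (505,215), wide (362,85) and narrow (433,385). The shaker (228,365), tumbler and purple decoy (685,315) are undisturbed. The oblong, square and wide lids measure within about 2 mm of their pan centres. The oblong and square lids' yaws match their pans. The narrow lid is partly hidden by a finger from above, so for it I rely on the seating height and the side view.

```bash
python3 -c "
from h import *
ticket.sign_off(); st('done')"
```

```text
the job is handed in; nothing more can be done
the job is handed in; nothing more can be done
```

All four lids were placed on their matching pans and appeared fully seated, level and square in the final pictures; nothing else was moved, and the job was handed in at about 50 s of the 120 s allowed.

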